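Sweep spent button cells through the gate of a battery tray

TASK

Three spent button cells lie on the deck of the green battery tray. With the fingertips, push them one at a time through the gap in the yellow fence so that each drops into the yellow slot behind it; let one settle in the slot before the next goes in. Do not pick up any cell or lift it over the fence, and leave the eraser, the binder clip and the glue stick where they are.

Things in the scene. Friction and masses are not known exactly. Their poses are not given: they have to be found in the camera images.
- tray: green battery tray, fixed, 202 x 150 mm. Origin: centre of its underside, on the work surface; x points along the sweep from the deck through the gate to the slot, y left along the fence, z up. Flat deck: x -96 to 45 mm, y -71 to 71 mm, top 60 mm up, with a rim 4 mm high and 4 mm thick round its three outer sides. End wall behind the slot: x 96 to 102 mm, 76 mm high
- gate (a point): middle of the gate, a 38 mm wide gap in the yellow fence, at deck height, at x 43, y 0 mm of the tray. The fence is a wall 4 mm thick (tray x 41 to 45 mm) rising 14 mm above the deck, right across the tray but for the gate. The deck ends at the back of the fence (x 45 mm) in a plain edge, over which a cell tips into the slot once its centre is past it
- slot (a point): centre of the floor of the yellow slot, a sunken open pocket right behind the fence: tray x 45 to 96 mm, y -50 to 50 mm, floor 6 mm above the work surface (54 mm below the deck); a steep chute inside it carries the cells down towards the end wall
- cell_a_mid (a point): button cell A, a loose flat steel disc 24.5 mm in diameter and 7.7 mm thick, about 12 g, lying flat on the deck of the tray; this point is its centre, half-way up (all three cells are alike)
- cell_b_mid (a point): button cell B, a loose flat steel disc 24.5 mm in diameter and 7.7 mm thick, about 12 g, lying flat on the deck of the tray; this point is its centre, half-way up (all three cells are alike)
- cell_c_mid (a point): button cell C, a loose flat steel disc 24.5 mm in diameter and 7.7 mm thick, about 12 g, lying flat on the deck of the tray; this point is its centre, half-way up (all three cells are alike)
- eraser_mid (a point): pink-and-white eraser, 19 x 47 x 12 mm, lying loose on the work surface beside the tray; its centre, half-way up. Not to be disturbed
- binder_clip_mid (a point): black binder clip with two wire handles, 32 x 50 x 19 mm, loose on the work surface on the other side of the tray; its centre, half-way up. Not to be disturbed
- glue_stick_mid (a point): glue stick with a red cap, standing upright, 27 mm in diameter, 87 mm tall; its centre, half-way up. Not to be disturbed

How it is judged:
On the way, in this order (a step that is already met when the one before it is completed fails the run):
1. a first cell is in the slot (((x of cell_a_mid in the frame of tray between 0.043 and 0.098 m and y of cell_a_mid in the frame of tray between -0.05 and 0.05 m and z of cell_a_mid in the frame of tray below 0.056 m) or (x of cell_b_mid in the frame of tray between 0.043 and 0.098 m and y of cell_b_mid in the frame of tray between -0.05 and 0.05 m and z of cell_b_mid in the frame of tray below 0.056 m) or (x of cell_c_mid in the frame of tray between 0.043 and 0.098 m and y of cell_c_mid in the frame of tray between -0.05 and 0.05 m and z of cell_c_mid in the frame of tray below 0.056 m))), for 0.2 s.
2. a second cell is in the slot, after the first ((((x of cell_a_mid in the frame of tray between 0.043 and 0.098 m and y of cell_a_mid in the frame of tray between -0.05 and 0.05 m and z of cell_a_mid in the frame of tray below 0.056 m) and (x of cell_b_mid in the frame of tray between 0.043 and 0.098 m and y of cell_b_mid in the frame of tray between -0.05 and 0.05 m and z of cell_b_mid in the frame of tray below 0.056 m)) or ((x of cell_a_mid in the frame of tray between 0.043 and 0.098 m and y of cell_a_mid in the frame of tray between -0.05 and 0.05 m and z of cell_a_mid in the frame of tray below 0.056 m) and (x of cell_c_mid in the frame of tray between 0.043 and 0.098 m and y of cell_c_mid in the frame of tray between -0.05 and 0.05 m and z of cell_c_mid in the frame of tray below 0.056 m)) or ((x of cell_b_mid in the frame of tray between 0.043 and 0.098 m and y of cell_b_mid in the frame of tray between -0.05 and 0.05 m and z of cell_b_mid in the frame of tray below 0.056 m) and (x of cell_c_mid in the frame of tray between 0.043 and 0.098 m and y of cell_c_mid in the frame of tray between -0.05 and 0.05 m and z of cell_c_mid in the frame of tray below 0.056 m)))), for 0.2 s.
3. the third cell is in the slot, after the second (x of cell_a_mid in the frame of tray between 0.043 and 0.098 m and y of cell_a_mid in the frame of tray between -0.05 and 0.05 m and z of each of cell_a_mid, cell_b_mid, cell_c_mid in the frame of tray below 0.056 m and x of cell_b_mid in the frame of tray between 0.043 and 0.098 m and y of cell_b_mid in the frame of tray between -0.05 and 0.05 m and x of cell_c_mid in the frame of tray between 0.043 and 0.098 m and y of cell_c_mid in the frame of tray between -0.05 and 0.05 m), for 0.2 s.
At the end, for the whole second after the job is handed in: All three cells lie at rest in the slot behind the fence, the centre of each at least 4 mm below the level of the deck; the eraser, binder clip and glue stick are within 15 mm of where they started (all of step 3 and linear speed of each of cell_a, cell_b, cell_c below 0.02 m/s and distance of each of eraser_mid, binder_clip_mid, glue_stick_mid from where it was at the start of the episode below 0.015 m); the robot touches nothing.
It fails at once if a cell is lifted: its centre rises more than 8 mm above where it is when lying on the deck (z of any of cell_a_mid, cell_b_mid, cell_c_mid in the frame of tray above 0.07185 m).
It fails at once if the eraser, the binder clip or the glue stick is moved by more than 15 mm (distance of any of eraser_mid, binder_clip_mid, glue_stick_mid from where it was at the start of the episode above 0.015 m).
It also fails if it takes over 67 s, if anything falls off the work surface, if the arm or the gripper's body presses on something with over 40 N, if the wrist force passes 120 N, or if a joint passes its speed limit or range.

ROBOT

A 6-joint arm with a two-finger parallel gripper is mounted at the origin on a cart in front of the work surface, level with it; the furniture and walls round the work are solid. World frame = base frame: x ahead of the robot, y to its left, z up, the work surface at z = 0. Lengths are in m, angles in rad, forces in N, time in s.
With the tool pointing down it reaches from about 0.35 to 0.725 m from the base axis. Payload 6 kg.
Tool frame: the origin (TCP) lies at the very end of the fingers, on their centre line; the grasp point (between the pads) lies 19 mm behind it; z points along the fingers, y is the line along which they close (so a half turn about z gives the same grasp; the last joint's range is limited). The gripper opens to 85 mm and grips with 20 to 120 N. Pads are 22 mm wide; open, the fingers measure 114 mm over their backs; the gripper's body (76 mm by 85 mm) begins 54 mm behind the grasp point. The pads swing forward as they close: fully open they stand 13 mm farther back than shut.
Start: joints at [1.468, 0.04, 0.085, 0, -1.615, -0.334], TCP at [0.254, 0.544, 0.231] pointing down, gripper open.
Joint ranges: [-2.56, 2.56], [-1.29, 2.01], [-1.08, 1.49], [-3.29, 1.98], [-2.81, -0.18], [-2.99, 2.99]. Speed limits (rad/s): [2.57, 2.57, 3.01, 3.14, 3.14, 3.14].

INTERFACE

Orientations are given as a 3x3 rotation matrix whose columns are the frame's x, y, z axes.
In Python, from rig import telemetry, imaging, ctrl gives the robot as it stands.
- The arm moves only by the shell command python3 -m inch 'ROWS' [OPENING] [FORCE]. ROWS is JSON, a list of rows, each a list of 4 numbers: the shift along the tool's x, y, z in mm, then the turn about the tool's z in rad. A call has 1 to 20 rows; each row shifts and turns the commanded pose from where the row before left it, along the tool's axes as they then stand; what a row does not reach is not made up. A row lasts 1/12 s, in which the tool goes at most 41.7 mm and 7.16 degrees, less where a joint would pass 70% of its speed; a pose out of reach is approached as far as the arm can. A call with a gripper value outside its range is refused whole. OPENING is the closure, from -1 (fully open) to 1 (shut), set as the call begins (- or left out, the last holds). The fingers move at their own pace and stop on an object; FORCE is the grip in N (left out, the last holds). Time passes only in rows, so rows that do not move let the fingers close. It gives the time, the measured TCP pose, the force, the opening and the grip force at its end, in the units of the state.
- telemetry.get_obs(): the state, without advancing time (a new reading comes with each control period).
- imaging.capture(name): name is "scene" or "top" or "wrist"; returns (picture, depth): 400x640x3 uint8, red, green, blue; 400x640 float32, m along the optical axis (not along the pixel's ray), 0 where there is no reading.
- imaging.get_calibration(name): a dict with "fx", "fy", "cx", "cy" (pixels), "rvec" (rotation vector, rad) and "tvec" (3), from world to camera coordinates, as OpenCV has them. Camera axes: x right, y down, z forward; pixel columns grow to the right and rows downward; lengths in m; the calibration is good to about 2 mm. A picture is of the moment at which its call begins: read the wrist's pose just before it. get_calibration takes no time and is no camera call; for the wrist camera it gives the pose at the moment of the call.
- ctrl.close_job(): hands the job in; it is judged then, once.
The state is a dict: "time_s": time; "joints": joint angles; "dq": joint speeds; "joint_torque": joint torques, N m; "tool_pos": TCP position; "orientation": TCP orientation; "contact_force": force on the tool from outside, world axes, zero at the start; "moment": the same for the moment, N m; "opening": finger opening in m; "grip_force": force on a finger pad.
Only numpy, scipy, OpenCV 4.12 (cv2) and the standard library are available. Lean on these libraries where they do the work, as an engineer would, in place of code of your own. Each camera call takes 0.05 s, during which the arm holds its last target. There are 200 camera calls.

## Working session

There is one attempt and no reset: what is moved stays moved. The work goes in short steps, Python scripts to look and compute and a shell command to move; the robot and the scene stay as the last step left them, time stands still between calls to the robot, and variables do not carry over. Pictures are saved under pics/ and viewed, at most 13 in all, crops included, and the job is handed in when it is done.

```bash
mkdir -p pics; ls; python3 - <<'E'
from rig import telemetry, imaging, ctrl
import cv2,numpy as np
o=telemetry.get_obs(); print(o)
for n in ("scene","top"):
    p,d=imaging.capture(n); cv2.imwrite(f"pics/{n}0.png",p[:,:,::-1]); np.savez(f"pics/{n}0.npz",p=p,d=d)
    print(n,imaging.get_calibration(n))
E
```

```text
pics
{'time_s': 0.0, 'joints': array([ 1.46773069e+00,  4.08101661e-02,  8.38227303e-02, -4.74848240e-04,
       -1.61546570e+00, -3.33704412e-01]), 'dq': array([-1.68662402e-03, -5.47420391e-05,  9.32938712e-04, -1.79756211e-03,
        3.50045901e-04,  4.25055698e-04]), 'joint_torque': array([ 3.05391313e-04, -3.68205035e+01,  3.47409546e+01,  6.93198770e+00,
       -5.34967287e-03, -1.22657366e-05]), 'tool_pos': array([0.25359085, 0.54342838, 0.23028414]), 'orientation': array([[ 9.06131538e-01, -4.22995536e-01, -6.42315286e-04],
       [-4.22996013e-01, -9.06130132e-01, -1.59921288e-03],
       [ 9.44386731e-05,  1.72079403e-03, -9.99998515e-01]]), 'contact_force': array([0.83690606, 0.69967851, 0.13303133]), 'moment': array([-0.03860635,  0.02986107,  0.03275538]), 'grip_force': 0.0, 'opening': 0.08558648150912118}
scene {'fx': 461.2446040792603, 'fy': 461.2446040792603, 'cx': 322.1050182085572, 'cy': 198.54770822192904, 'rvec': array([ 2.15691838, -0.52859074,  0.29259563]), 'tvec': array([-0.48153456,  0.26180128,  0.66552032])}
top {'fx': 477.2528811590614, 'fy': 477.2528811590614, 'cx': 324.24833585329446, 'cy': 200.56574680053336, 'rvec': array([ 2.156304  , -2.12422973,  0.12644232]), 'tvec': array([0.08203338, 0.5820505 , 0.92885041])}
```

View pics/top0.png

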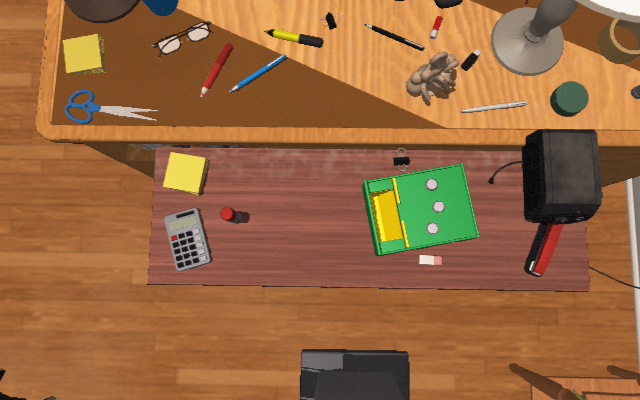

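View pics/scene0.png

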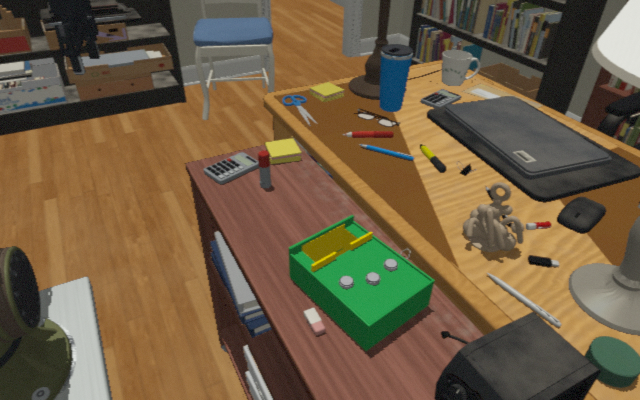

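The top view shows the tray, about (363–478, 165–255), with the yellow slot on its left side. The cells are at (432,184), (439,207) and (432,228), the eraser at (430,260), the clip at (401,160) and the glue stick at (233,215). Next I'll measure these.

```bash
cat > h.py <<'E'
import cv2,numpy as np
from rig import telemetry, imaging
def ray(cal,uv,z):
    R=cv2.Rodrigues(np.array(cal["rvec"]))[0]; t=np.array(cal["tvec"])
    uv=np.atleast_2d(uv).astype(float)
    d=np.c_[(uv[:,0]-cal["cx"])/cal["fx"],(uv[:,1]-cal["cy"])/cal["fy"],np.ones(len(uv))]@R
    c=-R.T@t
    return c+d*((z-c[2])/d[:,2])[:,None]
def cloud(cal,d):
    R=cv2.Rodrigues(np.array(cal["rvec"]))[0]; t=np.array(cal["tvec"])
    v,u=np.mgrid[:400,:640]
    P=np.stack([(u-cal["cx"])/cal["fx"]*d,(v-cal["cy"])/cal["fy"]*d,d],-1)
    return (P-t)@R
def blobs(m,amin=20):
    n,l,s,c=cv2.connectedComponentsWithStats(m.astype(np.uint8))
    return [(s[i],c[i]) for i in range(1,n) if s[i,4]>=amin]
E
python3 - <<'E'
from h import *
np.set_printoptions(precision=4,suppress=True)
for n in ("top","scene"):
    f=np.load(f"pics/{n}0.npz"); p,d=f["p"],f["d"]; cal=imaging.get_calibration(n)
    P=cloud(cal,d); h=cv2.cvtColor(p,cv2.COLOR_RGB2HSV)
    g=(h[...,0]>50)&(h[...,0]<75)&(h[...,1]>150)&(h[...,2]>60)
    if n=="top": g&=(np.mgrid[:400,:640][1]<500)
    b=max(blobs(g),key=lambda s:s[0][4]); x,y,w,hh=b[0][:4]
    print(n,"green box",b[0],"z med",np.median(P[g][:,2]))
    m=np.zeros_like(g); m[y:y+hh,x:x+w]=1
    cell=m&(h[...,1]<60)&(h[...,2]>110)
    for s,c in blobs(cell):
        print(" cell",s,c,"ray",ray(cal,c,0.0677)[0],"depth z",P[int(c[1]),int(c[0])])
    if n=="top":
        deck=g&(abs(P[...,2]-.06)<.003)
        cnt=max(cv2.findContours(((g|cell)&m).astype(np.uint8),0,2)[0],key=cv2.contourArea)
        r=cv2.minAreaRect(cnt); print(" rect",r,ray(cal,cv2.boxPoints(r),.064)[:,:2])
    yel=m&(h[...,0]>20)&(h[...,0]<35)&(h[...,1]>150)
    hi=yel&(P[...,2]>.068)&(P[...,2]<.08)
    q=P[hi]; print(" fence top",len(q),[(s,c,ray(cal,c,.074)[0]) for s,c in blobs(hi,4)])
E
```

```text
top green box [ 363  164  115   92 5538] z med 0.05948425032843965
 cell [426 179  12  11  98] [431.1122 183.5918] ray [ 0.6138 -0.1206  0.0677] depth z [ 0.6156 -0.121   0.0647]
 cell [433 201  12  12 108] [438.2685 206.3796] ray [ 0.5686 -0.1339  0.0677] depth z [ 0.5698 -0.1342  0.0642]
 cell [426 222  13  13 114] [432.0175 228.0263] ray [ 0.5258 -0.1211  0.0677] depth z [ 0.5261 -0.1215  0.0654]
 rect ((419.3926086425781, 208.69317626953125), (76.09442901611328, 104.5370101928711), 79.59229278564453) [[ 0.6185  0.0174]
 [ 0.6594 -0.1872]
 [ 0.5105 -0.2103]
 [ 0.4707 -0.0101]]
 fence top 129 [(array([393, 178,   7,  26,  58], dtype=int32), array([395.8793, 190.6034]), array([ 0.5978, -0.0503,  0.074 ])), (array([402, 221,   7,  26,  58], dtype=int32), array([404.7241, 233.4828]), array([ 0.5139, -0.067 ,  0.074 ]))]
scene green box [ 290  216  144  134 8895] z med 0.05917304366306268
 cell [384 259  13  10  94] [390.4681 263.0851] ray [ 0.6109 -0.1205  0.0677] depth z [ 0.61   -0.1203  0.068 ]
 cell [366 272  14  11 101] [372.6832 276.5644] ray [ 0.5669 -0.1331  0.0677] depth z [ 
[... 235 characters left out ...]
152  0.0101]
 fence top 232 [(array([340, 224,   4,   3,   4], dtype=int32), array([341.5, 225. ]), array([ 0.5833, -0.0026,  0.074 ])), (array([328, 227,  11,   6,  12], dtype=int32), array([332.8333, 229.3333]), array([ 0.5631, -0.0061,  0.074 ])), (array([351, 232,  22,  14,  91], dtype=int32), array([361.2967, 238.6044]), array([ 0.5958, -0.0511,  0.074 ])), (array([313, 238,   4,   3,   5], dtype=int32), array([314.4, 239.2]), array([ 0.5209, -0.015 ,  0.074 ])), (array([303, 242,   7,   4,   9], dtype=int32), array([306.2222, 243.4444]), array([ 0.5031, -0.0184,  0.074 ])), (array([312, 252,  24,  16, 104], dtype=int32), array([323.5962, 259.5962]), array([ 0.511 , -0.0677,  0.074 ]))]
```

```bash
cat >> h.py <<'E'
YAW=np.arctan2(.0843,.0) # placeholder, set below
F=np.array([.0844,.0167]); F/=np.linalg.norm(F)         # fence direction, world
TX=np.array([-F[1],F[0]]); TY=-F
G=np.array([.5546,-.0590]); O=G-.043*TX
def tray(w): w=np.asarray(w)[:2]-O; return 1000*np.array([w@TX,w@TY])
def goto(x,y,z,th=0.):
    """tool-frame shift (mm) and turn (rad) to tray x,y (mm), z world (mm), push direction th deg from tray x (tool -x pushes)"""
    o=telemetry.get_obs(); R=o["orientation"]; p=o["tool_pos"]
    w=np.r_[O+x/1e3*TX+y/1e3*TY,z/1e3]
    s=R.T@(w-p)*1e3
    a=np.arctan2(TX[1],TX[0])+np.radians(th); want=-np.array([np.cos(a),np.sin(a),0])
    t=R.T@want; turn=np.arctan2(t[1],t[0])
    print("t",round(o["time_s"],2),"at tray",tray(p).round(1),"z",round(p[2]*1e3,1),"open",round(o["opening"]*1e3,1),"F",o["contact_force"].round(1),"| shift",s.round(1),"turn",round(turn,3))
E
sed -i '/placeholder/d' h.py
python3 - <<'E'
from h import *
for c in ((.6124,-.1206),(.5678,-.1335),(.5246,-.1208)): print(tray(c))
f=np.load("pics/top0.npz");P=cloud(imaging.get_calibration("top"),f["d"])
print("desk",P[100,300],"glue",P[214,228],"eraser",P[260,430],"clip",P[160,401])
goto(-66,0,150)
E
```

```text
[-28.6476404  -44.74388925]
[-32.64525399   1.51180322]
[-11.80150101  41.42505868]
desk [0.79884189 0.14634583 0.02450359] glue [0.54588142 0.27623288 0.08429991] eraser [ 0.46482408 -0.12791635  0.00949689] clip [ 0.67310763 -0.06911054  0.01384486]
t 0.1 at tray [692.4 178.3] z 230.4 open 85.5 F [ 0.  -0.7 -0.3] | shift [591.9 506.4  81.3] turn 0.939
```

```bash
python3 -m inch '[[29.6,25.3,0,0],[29.6,25.3,0,0],[29.6,25.3,0,0],[29.6,25.3,0,0],[29.6,25.3,0,0],[29.6,25.3,0,0],[29.6,25.3,0,0],[29.6,25.3,0,0],[29.6,25.3,0,0],[29.6,25.3,0,0],[29.6,25.3,0,0],[29.6,25.3,0,0],[29.6,25.3,0,0],[29.6,25.3,0,0],[29.6,25.3,0,0],[29.6,25.3,0,0],[29.6,25.3,0,0],[29.6,25.3,0,0],[29.6,25.3,0,0],[29.6,25.3,0,0]]' 0.72 20
python3 -m inch '[[0,0,10,0.117],[0,0,10,0.117],[0,0,10,0.117],[0,0,10,0.117],[0,0,10,0.117],[0,0,10,0.117],[0,0,10,0.117],[0,0,10,0.117],[0,0,0,0],[0,0,0,0]]'
python3 - <<'E'
from h import *
goto(-66,1,63)
p,d=imaging.capture("wrist"); cv2.imwrite("pics/w1.png",p[:,:,::-1])
E
```

```text
time_s: 1.77
tool_pos: [0.5764, -0.1673, 0.2308]
orientation: [[0.906, -0.423, -0.001], [-0.423, -0.906, 0.0], [-0.001, 0.0, -1.0]]
contact_force: [0.9, 0.8, 1.1]
opening: 0.0118
grip_force: 0.0
time_s: 2.6
tool_pos: [0.5757, -0.1653, 0.1506]
orientation: [[0.2, -0.98, -0.002], [-0.98, -0.2, -0.0], [-0.0, 0.002, -1.0]]
contact_force: [-0.1, 0.3, 0.6]
opening: 0.012
grip_force: 0.0
t 2.6 at tray [-65.4  -0.1] z 150.6 open 12.0 F [-0.1  0.3  0.6] | shift [ 0.7  0.9 87.6] turn 0.006
```

View pics/w1.png

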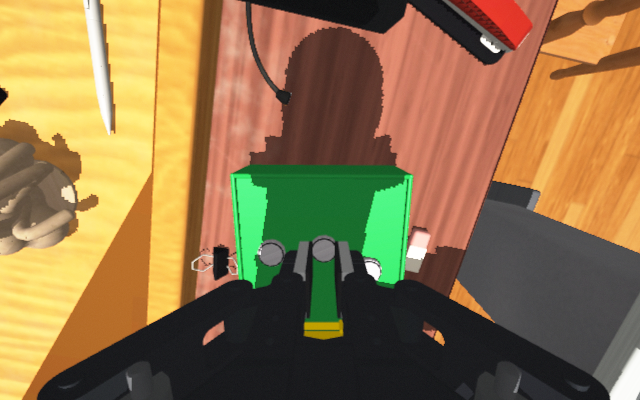

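The wrist view shows the fingertips around (298,270) and (347,270), with cell B centred between and ahead of them at (323,249). Cell A is at (271,253). I'll check these against the tray-frame estimate.

```bash
python3 - <<'E'
from h import *
cal=imaging.get_calibration("wrist")
for uv in ((323,248.5),(271,253.5)): w=ray(cal,uv,.0677)[0]; print(w,tray(w))
E
python3 -m inch '[[0,0,12,0],[0,0,12,0],[0,0,12,0],[0,1,12,0],[0,0,12,0],[0,0,12,0],[0,0,10,0],[0,0,5.5,0],[0,0,0,0],[0,0,0,0]]'
python3 -c "
from h import *
goto(26,0.5,63)"
```

```text
[ 0.57002075 -0.13521752  0.0677    ] [-34.76116577  -0.33333149]
[ 0.61301721 -0.1216632   0.0677    ] [-29.81041813 -45.14298502]
time_s: 3.48
tool_pos: [0.5752, -0.1656, 0.0638]
orientation: [[0.197, -0.98, -0.0], [-0.98, -0.197, -0.0], [0.0, 0.0, -1.0]]
contact_force: [-0.2, -0.4, 1.1]
opening: 0.012
grip_force: 0.0
t 3.48 at tray [-65.6   0.5] z 63.8 open 12.0 F [-0.2 -0.4  1.1] | shift [-91.6  -0.2   0.8] turn 0.003
```

```bash
python3 -m inch '[[-3,0,0,0],[-5,0,0.5,0],[-6,0,0,0],[-6,0,0,0],[-6,0,0,0],[-6,0,0,0],[-6,0,0,0],[-6,0,0,0],[-6,0,0,0],[-6,0,0,0],[-6,0,0,0],[-6,0,0,0],[-6,0,0,0],[-6,0,0,0],[-5,0,0,0],[-4,0,0,0],[-3,0,0,0],[0,0,0,0],[0,0,0,0]]'
python3 - <<'E'
from h import *
goto(26,0.5,63)
for n in ("top","scene"):
    p,d=imaging.capture(n); cv2.imwrite(f"pics/{n}1.png",cv2.resize(p[130:330,260:500,::-1],None,fx=3,fy=3))
E
```

```text
time_s: 5.07
tool_pos: [0.5571, -0.0752, 0.0633]
orientation: [[0.197, -0.98, 0.0], [-0.98, -0.197, -0.0], [0.0, 0.0, -1.0]]
contact_force: [0.2, -0.7, 1.0]
opening: 0.0118
grip_force: 0.0
t 5.07 at tray [26.6  0.7] z 63.3 open 11.8 F [ 0.2 -0.7  1. ] | shift [ 0.6 -0.2  0.3] turn 0.003
```

View pics/scene1.png

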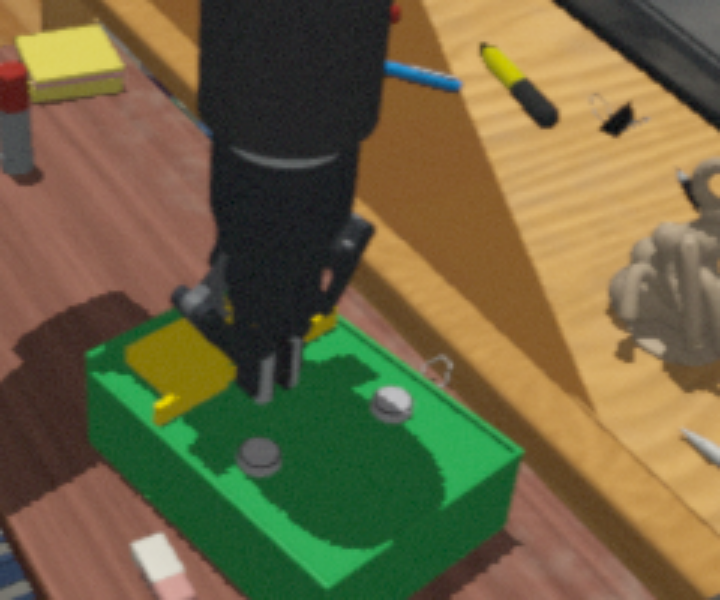

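The scene crop shows the two remaining cells at (260,455) and (392,405), and the fingers at the gate. The middle cell is no longer in front of them. I'll lift, move behind cell A and confirm.

```bash
python3 -m inch '[[0,0,-15,0],[0,0,-20,0],[0,0,-20,0],[10,5,-10,-0.1],[0,0,0,-0.12],[0,0,0,-0.12],[0,0,0,-0.12],[0,0,0,-0.12],[0,0,0,-0.12],[0,0,0,-0.085],[0,0,0,0]]'
python3 -c "
from h import *
goto(-50,-66,110,45)"
```

```text
time_s: 6.08
tool_pos: [0.5541, -0.0863, 0.1282]
orientation: [[0.834, -0.552, -0.0], [-0.552, -0.834, -0.0], [-0.0, 0.0, -1.0]]
contact_force: [-0.3, -0.1, -1.5]
opening: 0.0119
grip_force: 0.0
t 6.08 at tray [16.3  5.8] z 128.2 open 11.9 F [-0.3 -0.1 -1.5] | shift [97.6 -3.4 18.2] turn 0.005
```

```bash
python3 -m inch '[[15,-0.6,0,0],[20,-0.6,0,0],[20,-0.6,0,0],[20,-0.6,0,0],[15,-0.6,0,0],[7.6,-0.4,0,0],[0,0,0,0],[0,0,0,0]]'
python3 - <<'E'
from h import *
goto(-50,-66,110,45)
p,d=imaging.capture("top"); cal=imaging.get_calibration("top"); P=cloud(cal,d)
cv2.imwrite("pics/top2.png",cv2.resize(p[140:270,340:500,::-1],None,fx=4.5,fy=4.5))
cal=imaging.get_calibration("wrist");p,d=imaging.capture("wrist"); cv2.imwrite("pics/w2.png",p[:,:,::-1])
E
```

```text
time_s: 6.75
tool_pos: [0.6369, -0.1374, 0.1279]
orientation: [[0.831, -0.556, -0.001], [-0.556, -0.831, 0.0], [-0.001, 0.0, -1.0]]
contact_force: [-0.2, 0.5, -0.3]
opening: 0.012
grip_force: 0.0
t 6.75 at tray [-49.9 -65.6] z 127.9 open 12.0 F [-0.2  0.5 -0.3] | shift [ 0.4 -0.2 17.9] turn 0.001
```

View pics/top2.png

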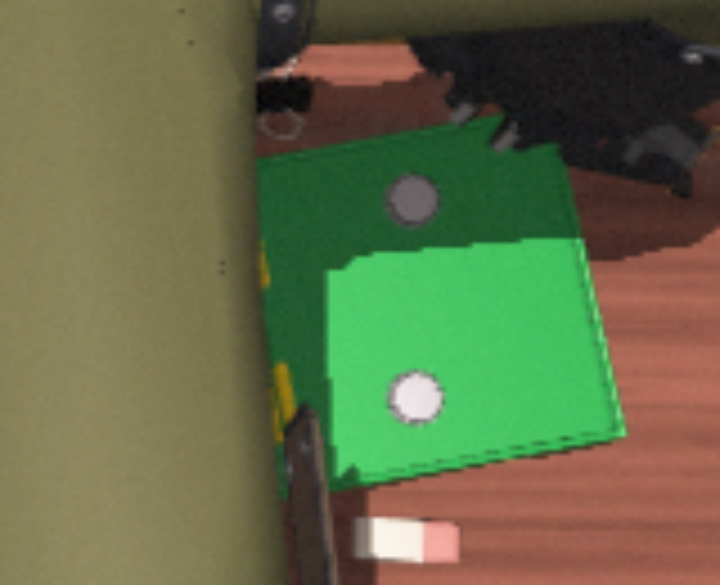

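View pics/w2.png

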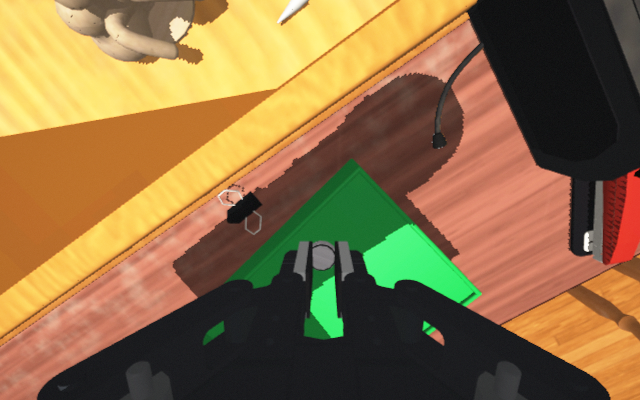

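The top crop shows only cells A and C on the deck, at (413,200) and (415,397). The wrist view shows A centred between the fingers at (322,256). I'll check numerically that B is in the slot.

```bash
cat >> h.py <<'E'
def grey():
    for n in ("scene","top"):
        p,d=imaging.capture(n); cal=imaging.get_calibration(n); P=cloud(cal,d); h=cv2.cvtColor(p,cv2.COLOR_RGB2HSV)
        T=(P[...,:2]-O); X=T@TX*1e3; Y=T@TY*1e3; Z=P[...,2]*1e3
        m=(X>-92)&(X<97)&(abs(Y)<68)&(Z<72)&(Z>3)&(h[...,1]<70)&(h[...,2]>50)&(d>0)
        for s,c in blobs(m,8):
            k=m[s[1]:s[1]+s[3],s[0]:s[0]+s[2]]; q=lambda A:round(float(np.median(A[s[1]:s[1]+s[3],s[0]:s[0]+s[2]][k])),1)
            print(n,"px",c.round(),"area",s[4],"tray",q(X),q(Y),q(Z))
E
python3 -c "
from h import *
grey()"
```

```text
scene px [390. 265.] area 137 tray -29.7 -41.1 66.6
scene px [346. 282.] area 150 tray -12.8 43.3 66.6
top px [431. 184.] area 115 tray -28.9 -45.1 66.2
top px [432. 228.] area 118 tray -12.5 40.2 66.4
```

```bash
python3 -m inch '[[0,0,12,0],[0,0,14,0],[0,0,14,0],[0,0,12,0],[0,0,8,0],[0,0,2,0],[0,0,0,0],[0,0,0,0]]'
python3 -c "
from h import *
goto(-0.5,-16,65,45)"
```

```text
time_s: 7.62
tool_pos: [0.6373, -0.1374, 0.0661]
orientation: [[0.832, -0.555, -0.0], [-0.555, -0.832, -0.0], [-0.0, 0.0, -1.0]]
contact_force: [-0.6, -0.6, -0.5]
opening: 0.0119
grip_force: 0.0
t 7.62 at tray [-50.  -65.9] z 66.1 open 11.9 F [-0.6 -0.6 -0.5] | shift [-70.2   0.1   1.1] turn 0.002
```

```bash
python3 -m inch '[[0,0,0.8,0],[-2,0,0,0],[-4,0,0,0],[-4,0,0,0],[-4,0,0,0],[-4,0,0,0],[-4,0,0,0],[-4,0,0.5,0],[-4,0,1,0],[-4,0,0.5,0],[-5,0,0,0],[-5,0,0,0],[-5,0,0,0],[-5,0,0,0],[-5,0,0,0],[-5,0,0,0],[-4,0,0,0],[-2,0,0,0],[0,0,0,0]]'
python3 -m inch '[[5,0,0,0],[10,0,-5,0],[15,0,-15,0],[15,0,-20,0.1],[0,0,-10,0.12],[0,0,0,0.12],[0,0,0,0.12],[0,0,0,0.12],[0,0,0,0.12],[0,0,0,0.085],[0,0,0,0]]'
python3 - <<'E'
from h import *
grey()
cal=imaging.get_calibration("wrist");p,d=imaging.capture("wrist"); cv2.imwrite("pics/w3.png",p[:,:,::-1])
goto(-18,0,63,0)
E
```

```text
time_s: 9.2
tool_pos: [0.5788, -0.0983, 0.0637]
orientation: [[0.832, -0.554, 0.0], [-0.554, -0.832, -0.0], [0.0, -0.0, -1.0]]
contact_force: [-0.9, 0.5, -0.2]
opening: 0.012
grip_force: 0.0
time_s: 10.12
tool_pos: [0.6168, -0.1239, 0.1133]
orientation: [[0.193, -0.981, -0.0], [-0.981, -0.193, -0.0], [0.0, 0.0, -1.0]]
contact_force: [-0.5, -0.0, -1.0]
opening: 0.0118
grip_force: 0.0
scene px [354. 262.] area 133 tray 13.3 2.7 66.6
scene px [346. 282.] area 151 tray -12.4 43.6 66.9
top px [414. 210.] area 111 tray 14.1 -0.0 66.5
top px [432. 228.] area 118 tray -12.4 40.1 66.7
t 10.27 at tray [-32.5 -48.3] z 113.4 open 11.9 F [ 0.2  0.8 -0.1] | shift [-14.8  48.2  50.4] turn 0.005
```

View pics/w3.png

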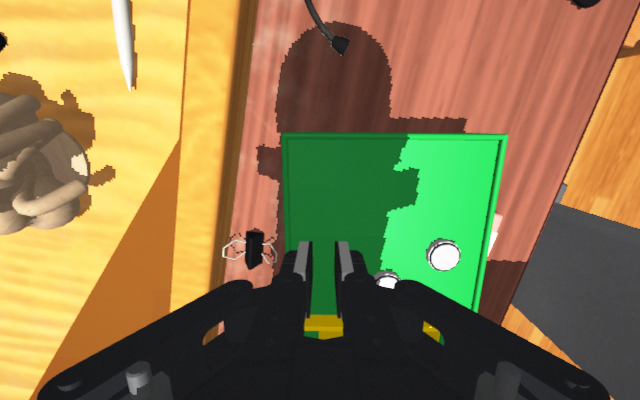

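The wrist view shows A pushed to the gate line at (387,280) and C at (444,256), with the clip and eraser undisturbed. Next I'll check the slot and gate in the scene camera.

```bash
python3 - <<'E'
from h import *
p,d=imaging.capture("scene"); cv2.imwrite("pics/s4.png",cv2.resize(p[200:320,270:440,::-1],None,fx=4,fy=4))
E
```

```text
(no output)
```

View pics/s4.png

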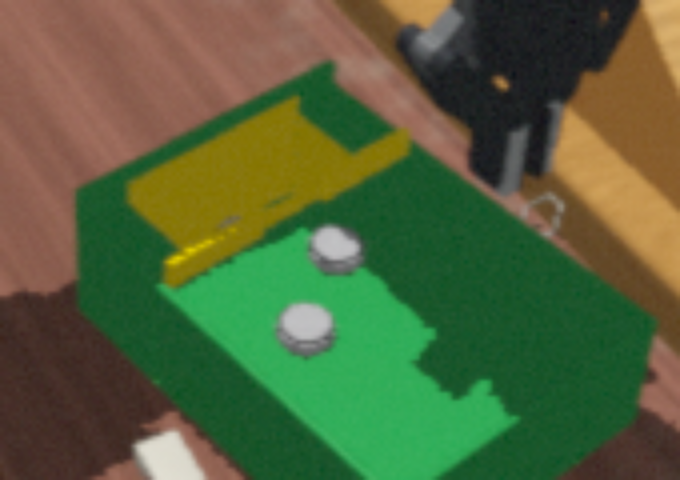

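The gate is clear. A grey sliver behind the fence at (228,222) is B, down in the slot. Now I'll push A through.

```bash
python3 -m inch '[[0,10,0,0],[0,15,0,0],[0,15,0,0],[0,8.5,10,0],[0,0,13,0],[0,0,13,0],[0,0,9,0],[0,0,4,0],[0,0,1,0],[0,0,0,0],[0,0,0,0]]'
python3 -c "
from h import *
goto(27,0,63,0)"
```

```text
time_s: 11.23
tool_pos: [0.5694, -0.1331, 0.064]
orientation: [[0.197, -0.98, 0.001], [-0.98, -0.197, -0.0], [0.001, -0.0, -1.0]]
contact_force: [0.4, -0.6, -0.2]
opening: 0.0115
grip_force: 0.0
t 11.23 at tray [-32.6  -0.2] z 64.0 open 11.5 F [ 0.4 -0.6 -0.2] | shift [-59.6  -0.    0.9] turn 0.003
```

```bash
python3 -m inch '[[-3,0,0.7,0],[-5,0,0,0],[-6,0,0,0],[-6,0,0,0],[-6,0,0,0],[-6,0,0,0],[-6,0,0,0],[-6,0,0,0],[-6,0,0,0],[-4.5,0,0,0],[-3,0,0,0],[-2,0,0,0],[0,0,0,0],[0,0,0,0]]'
python3 -m inch '[[1,0,-10,0],[0,0,-20,0],[0,0,-20,0],[0,0,-10,0.12],[0,0,0,0.12],[0,0,0,0.12],[0,0,0,0.12],[0,0,0,0.12],[0,0,0,0.12],[0,0,0,0.12],[0,0,0,0.03],[0,0,0,0],[0,0,0,0]]'
python3 - <<'E'
from h import *
grey(); goto(-31,63.5,123,-50)
E
```

```text
time_s: 12.4
tool_pos: [0.5572, -0.0747, 0.0628]
orientation: [[0.197, -0.98, 0.0], [-0.98, -0.197, -0.0], [0.0, 0.0, -1.0]]
contact_force: [0.5, -0.3, 0.1]
opening: 0.0123
grip_force: 0.0
time_s: 13.48
tool_pos: [0.5575, -0.076, 0.1234]
orientation: [[-0.622, -0.783, 0.001], [-0.783, 0.622, -0.0], [-0.0, -0.001, -1.0]]
contact_force: [0.1, 0.2, -0.0]
opening: 0.0119
grip_force: 0.0
scene px [324. 255.] area 35 tray 89.8 2.9 27.2
scene px [346. 282.] area 154 tray -12.9 43.6 66.6
top px [432. 228.] area 119 tray -12.3 40.3 66.3
t 13.58 at tray [25.9  0.5] z 123.2 open 11.4 F [-0.6 -0.5  0. ] | shift [84.9 -2.6  0.2] turn 0.006
```

```bash
python3 -m inch '[[12,-0.6,0,0],[18,-0.6,0,0],[20,-0.6,0,0],[20,-0.6,0,0],[15,-0.2,10,0],[0,0,14,0],[0,0,14,0],[0,0,11,0],[0,0,7,0],[0,0,2,0],[0,0,0,0],[0,0,0,0]]'
python3 -c "
from h import *
goto(8.2,16.8,65,-50)"
```

```text
time_s: 14.58
tool_pos: [0.5068, -0.1439, 0.0653]
orientation: [[-0.622, -0.783, 0.001], [-0.783, 0.622, -0.0], [-0.0, -0.001, -1.0]]
contact_force: [-0.3, -0.4, 0.9]
opening: 0.0121
grip_force: 0.0
t 14.58 at tray [-31.   63.4] z 65.3 open 12.1 F [-0.3 -0.4  0.9] | shift [-60.9  -0.3   0.4] turn 0.006
```

```bash
python3 -m inch '[[-2,0,0,0],[-4,0,0,0],[-4,0,0,0],[-4,0,0,0],[-4,0,0,0],[-4,0,0,0],[-4,0,0.5,0],[-4,0,1,0],[-4,0,0.5,0],[-5,0,0,0],[-5,0,0,0],[-5,0,0,0],[-5,0,0,0],[-4,0,0,0],[-2,0,0,0],[-1,0,0,0],[0,0,0,0]]'
python3 -m inch '[[5,0,0,0],[10,0,-5,0],[15,0,-15,0],[10,0,-20,-0.1],[0,0,-10,-0.12],[0,0,0,-0.12],[0,0,0,-0.12],[0,0,0,-0.12],[0,0,0,-0.12],[0,0,0,-0.12],[0,0,0,-0.05],[0,0,0,0]]'
python3 - <<'E'
from h import *
grey(); goto(-18,0,63,0)
E
```

```text
time_s: 16.0
tool_pos: [0.5445, -0.0959, 0.0628]
orientation: [[-0.622, -0.783, -0.0], [-0.783, 0.622, -0.0], [0.0, 0.0, -1.0]]
contact_force: [-0.3, -0.4, 0.0]
opening: 0.012
grip_force: 0.0
time_s: 17.0
tool_pos: [0.5191, -0.1281, 0.1134]
orientation: [[0.198, -0.98, 0.001], [-0.98, -0.198, -0.0], [0.0, -0.0, -1.0]]
contact_force: [0.3, -0.0, -0.6]
opening: 0.0121
grip_force: 0.0
scene px [324. 255.] area 37 tray 89.7 3.7 27.5
t 17.1 at tray [-17.8  48. ] z 113.2 open 12.2 F [ 0.9  0.3 -0.5] | shift [  0.2 -48.   50.3] turn 0.0
```

```bash
python3 -m inch '[[12,-8,0,0],[15,-15,0,0],[15,-15,0,0],[6,-10,0,0],[0,0,0,0],[0,0,0,0]]'
python3 - <<'E'
from h import *
grey(); goto(-18,0,63,0)
p,d=imaging.capture("scene"); cv2.imwrite("pics/s5.png",cv2.resize(p[180:330,270:470,::-1],None,fx=3.5,fy=3.5))
E
```

```text
time_s: 17.6
tool_pos: [0.5758, -0.1653, 0.1123]
orientation: [[0.195, -0.981, -0.001], [-0.981, -0.195, -0.0], [-0.0, 0.001, -1.0]]
contact_force: [-0.8, 0.1, 0.0]
opening: 0.0117
grip_force: 0.0
scene px [324. 255.] area 35 tray 89.4 4.0 27.3
scene px [350. 260.] area 133 tray 20.6 3.9 66.5
t 17.7 at tray [-65.   0.] z 112.9 open 11.5 F [-1.   0.1  0.4] | shift [-47.   -0.1  49.9] turn 0.002
```

View pics/s5.png

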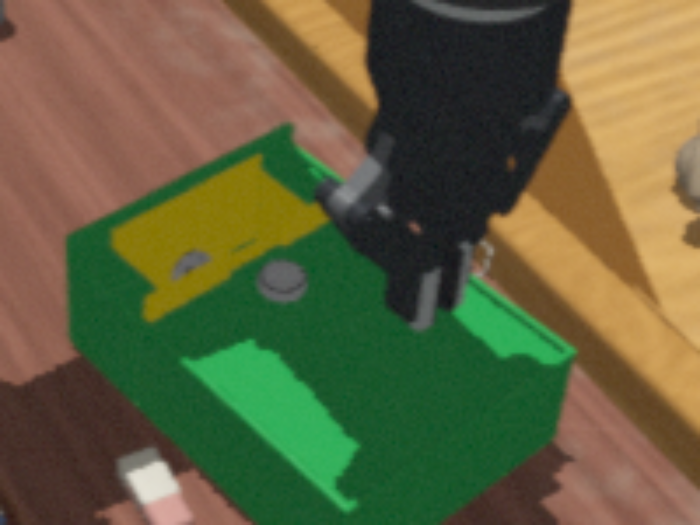

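C is lying before the gate at (283,280), tray about (21,1). The settled cells are in the slot at (190,265).

```bash
python3 -m inch '[[-12,0,0,0],[-15,0.3,8,0],[-12,0.3,12,0],[-6,0,12,0],[0,0,10,0],[0,0,6,0],[0,0,1.5,0],[0,0,0,0],[0,0,0,0]]'
python3 -c "
from h import *
goto(27,0.5,63,0)"
```

```text
time_s: 18.5
tool_pos: [0.5669, -0.1215, 0.0637]
orientation: [[0.196, -0.981, 0.0], [-0.981, -0.196, -0.0], [0.001, -0.0, -1.0]]
contact_force: [0.3, 0.0, -0.0]
opening: 0.0119
grip_force: 0.0
t 18.5 at tray [-20.7   0.1] z 63.7 open 11.9 F [ 0.3  0.  -0. ] | shift [-47.7   0.3   0.7] turn 0.002
```

```bash
python3 -m inch '[[-3,0,0.7,0],[-5,0,0,0],[-6,0,0,0],[-6,0,0,0],[-6,0,0,0],[-6,0,0,0],[-6,0,0,0],[-4.5,0,0,0],[-3,0,0,0],[-2,0,0,0],[0,0,0,0],[0,0,0,0]]'
python3 -m inch '[[1,0,-10,0],[0,0,-20,0],[0,0,-20,0],[20,0,-10,0],[25,0,0,0],[25,0,0,0],[20,0,0,0],[0,0,0,0],[0,0,0,0],[0,0,0,0]]'
python3 - <<'E'
from h import *
grey(); goto(0,0,63,0)
p,d=imaging.capture("scene"); cv2.imwrite("pics/s6.png",cv2.resize(p[180:330,270:470,::-1],None,fx=3.5,fy=3.5))
E
```

```text
time_s: 19.5
tool_pos: [0.5573, -0.0744, 0.0626]
orientation: [[0.197, -0.98, -0.0], [-0.98, -0.197, -0.0], [0.0, 0.0, -1.0]]
contact_force: [0.4, 0.7, -0.1]
opening: 0.012
grip_force: 0.0
time_s: 20.33
tool_pos: [0.5751, -0.1637, 0.1229]
orientation: [[0.196, -0.981, 0.0], [-0.981, -0.196, -0.0], [0.0, -0.0, -1.0]]
contact_force: [0.8, 0.3, -0.2]
opening: 0.0121
grip_force: 0.0
scene px [324. 255.] area 37 tray 89.7 3.5 27.2
t 20.43 at tray [-63.1  -0. ] z 122.9 open 12.0 F [-0.3 -0.   0.5] | shift [-63.1  -0.2  59.9] turn 0.003
```

View pics/s6.png

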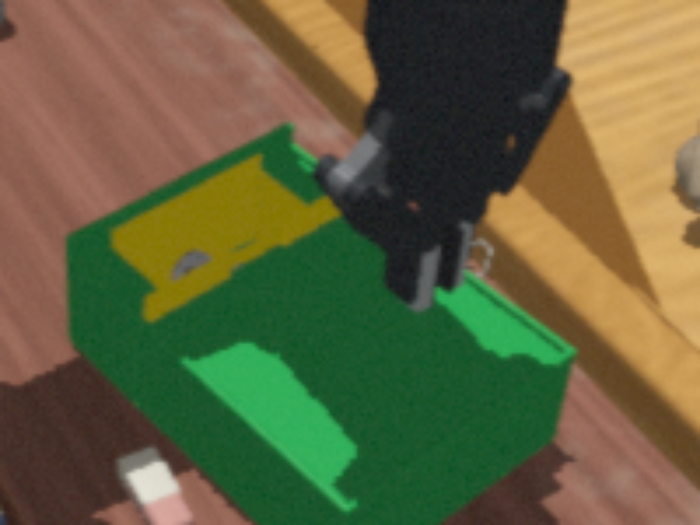

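The deck and gate are empty. I'll back away so the top camera can confirm all three are in the slot.

```bash
python3 -m inch '[[0,0,-20,0],[0,0,-25,0],[0,0,-25,0],[10,20,-10,0],[20,30,0,0],[20,30,0,0],[20,30,0,0],[20,20,0,0],[10,0,0,0],[0,0,0,0],[0,0,0,0]]'
python3 - <<'E'
from h import *
grey(); goto(0,0,63,0)
p,d=imaging.capture("top"); cal=imaging.get_calibration("top"); P=cloud(cal,d); T=P[...,:2]-O; X=T@TX*1e3;Y=T@TY*1e3
print("eraser/clip/glue px:",p[260,425],p[160,401],p[214,228],P[160,401],P[260,430],P[214,228])
m=(X>46)&(X<95)&(abs(Y)<49); h=cv2.cvtColor(p,cv2.COLOR_RGB2HSV)
cv2.imwrite("pics/t7.png",cv2.resize(p[150:270,350:490,::-1],None,fx=5,fy=5))
E
```

```text
time_s: 21.4
tool_pos: [0.4675, -0.287, 0.2026]
orientation: [[0.196, -0.981, 0.0], [-0.981, -0.196, 0.0], [-0.0, -0.0, -1.0]]
contact_force: [-0.6, -0.3, 0.2]
opening: 0.0118
grip_force: 0.0
scene px [324. 254.] area 32 tray 89.6 4.2 28.0
top px [387. 217.] area 166 tray 64.1 0.7 31.6
top px [376. 220.] area 22 tray 87.8 1.4 28.2
t 21.5 at tray [-163.2  129.2] z 202.5 open 11.9 F [-0.1  0.1 -0.1] | shift [-162.7 -129.8  139.5] turn 0.004
eraser/clip/glue px: [242 230 218] [11 13 11] [193  50  40] [ 0.67239383 -0.0686705   0.01696666] [ 0.46477198 -0.12732949  0.01243699] [0.54584106 0.27614855 0.08467524]
```

View pics/t7.png

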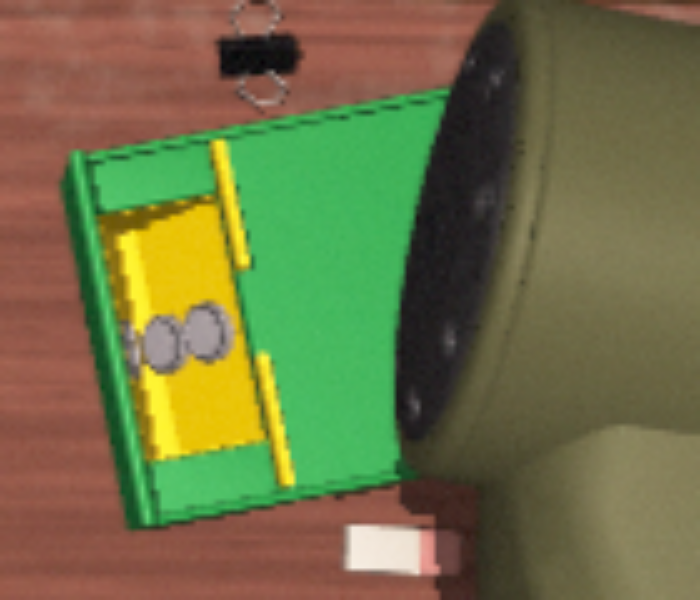

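All three cells are in the slot, at (130,345), (165,343) and (208,332). I'll check the uppermost one's height and that it is at rest.

```bash
cat > c.py <<'E'
from h import *
p,d=imaging.capture("top"); P=cloud(imaging.get_calibration("top"),d)
for u,v in ((391.,216),(382,218),(376,219)): q=np.median(P[int(v)-1:int(v)+2,int(u)-1:int(u)+2].reshape(-1,3),0); print(tray(q).round(1),(q[2]*1e3).round(1))
print(telemetry.get_obs()["time_s"])
E
python3 c.py; python3 -m inch '[[0,0,0,0],[0,0,0,0],[0,0,0,0],[0,0,0,0],[0,0,0,0],[0,0,0,0]]' >/dev/null; python3 c.py
```

```text
[58.1  0.7] 41.9
[74.  -0.5] 19.8
[87.6  0.3] 29.9
21.6
[58.   0.5] 41.7
[74.2 -0.4] 21.4
[87.7  0.3] 29.6
22.15
```

At rest, with the uppermost cell at z ≈ 42 mm, under the 56 mm limit.

```bash
python3 -c "
from rig import ctrl
print(ctrl.close_job())"
```

```text
the job is handed in; nothing more can be done
None
```

All three cells were pushed through the gate one at a time and lie at rest in the slot (the highest at about 42 mm, limit 56 mm), the eraser, clip and glue stick showed no measurable movement, and the job was handed in at about 22 s; no verdict was returned.

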